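# Sweep the short lens tubes through the gate into the storage slot

## Task

Three short black lens tubes stand loose in front of the low aluminium rack. Push them gently with the fingertips over the table, one at a time, through the rack's narrow gate into its slot, so that all three end upright in a row, each fully past the gate; bring the next one up to the flared mouth only when the one before is fully in. Slide them only: do not pinch, tip or lift them, and leave the tall lens tube and the microscope objective where they stand.

Things in the scene. Friction and masses are not known exactly. Their poses are not given: they have to be found in the camera images.
- rack: low aluminium rack fixed to the table, no floor of its own, at most 7 mm high everywhere. Origin on the table in the middle of the gate; +x points into the slot, y across it, z up. Four screw ears stick out to y = +-42 mm, 6 mm high. Fingertips 9 to 12 mm above the table clear all of it and still push a short tube.
- gate (a point): point on the table in the middle of the gate, same frame as the rack: two round steel pins at x = 0 with 35 mm free between them. In front of it two straight flared cheeks, 8 mm thick, widen the mouth from 35 mm at x = 0 to 64 mm at x = -40 mm. A slack cable crosses the table, raised, some 10 cm beyond the rack as seen from the robot; keep the gripper this side of it.
- slot_end (a point): point on the table at the middle of the inner face of the slot's end wall, 112 mm past the gate along the rack's x. The slot between gate and end wall is straight, 37 mm wide, its walls 8 mm thick and 7 mm high.
- tube_1: short black knurled lens tube with a lens inside, standing upright: a ring-like disc 31 mm in diameter and 18 mm high, about 30 g, one of three alike. Origin at the centre of its underside, z up; its yaw means nothing.
- tube_2: short black knurled lens tube with a lens inside, standing upright: a ring-like disc 31 mm in diameter and 18 mm high, about 30 g, one of three alike. Origin at the centre of its underside, z up; its yaw means nothing.
- tube_3: short black knurled lens tube with a lens inside, standing upright: a ring-like disc 31 mm in diameter and 18 mm high, about 30 g, one of three alike. Origin at the centre of its underside, z up; its yaw means nothing.
- tall_tube: tall black lens tube, 31 mm in diameter and 30 mm high, a bystander that stays where it stands. Origin at the centre of its underside.
- objective: bright metal microscope objective standing upright, 31 mm in diameter and 50 mm high, a bystander that stays where it stands. Origin at the centre of its underside.
Mind the look-alikes: they are no part of the job. Leave any blue or green look-alike of the tube_1 alone.

How it is judged:
On the way, in this order (a step that is already met when the one before it is completed fails the run):
1. one short tube is fully past the gate, the two others still outside the rack's neck (((x of tube_1 in the frame of rack between 0.014 and 0.112 m and y of tube_1 in the frame of rack between -0.008 and 0.008 m and x of each of tube_2, tube_3 in the frame of rack below -0.02 m) or (x of each of tube_1, tube_3 in the frame of rack below -0.02 m and x of tube_2 in the frame of rack between 0.014 and 0.112 m and y of tube_2 in the frame of rack between -0.008 and 0.008 m) or (x of each of tube_1, tube_2 in the frame of rack below -0.02 m and x of tube_3 in the frame of rack between 0.014 and 0.112 m and y of tube_3 in the frame of rack between -0.008 and 0.008 m))), for 0.2 s.
2. two short tubes are fully past the gate, the third still outside the rack's neck (((x of tube_1 in the frame of rack below -0.02 m and x of tube_2 in the frame of rack between 0.014 and 0.112 m and y of tube_2 in the frame of rack between -0.008 and 0.008 m and x of tube_3 in the frame of rack between 0.014 and 0.112 m and y of tube_3 in the frame of rack between -0.008 and 0.008 m) or (x of tube_1 in the frame of rack between 0.014 and 0.112 m and y of tube_1 in the frame of rack between -0.008 and 0.008 m and x of tube_2 in the frame of rack below -0.02 m and x of tube_3 in the frame of rack between 0.014 and 0.112 m and y of tube_3 in the frame of rack between -0.008 and 0.008 m) or (x of tube_1 in the frame of rack between 0.014 and 0.112 m and y of tube_1 in the frame of rack between -0.008 and 0.008 m and x of tube_2 in the frame of rack between 0.014 and 0.112 m and y of tube_2 in the frame of rack between -0.008 and 0.008 m and x of tube_3 in the frame of rack below -0.02 m))), for 0.2 s.
3. all three short tubes are fully past the gate ((x of tube_1 in the frame of rack between 0.014 and 0.112 m and y of tube_1 in the frame of rack between -0.008 and 0.008 m and x of tube_2 in the frame of rack between 0.014 and 0.112 m and y of tube_2 in the frame of rack between -0.008 and 0.008 m and x of tube_3 in the frame of rack between 0.014 and 0.112 m and y of tube_3 in the frame of rack between -0.008 and 0.008 m)), for 0.2 s.
At the end, for the whole second after the job is handed in: All three short tubes stand in the slot, upright (within 0.1 rad), on the table and at rest, each with its centre at least 14 mm past the gate line, within 112 mm of it and within 8 mm of the slot's middle; the tall tube and the objective are within 15 mm of where they stood (x of tube_1 in the frame of rack between 0.014 and 0.112 m and y of tube_1 in the frame of rack between -0.008 and 0.008 m and angle between each of tube_1, tube_2, tube_3's own z axis and vertical below 0.1 rad and height (world z) of each of tube_1, tube_2, tube_3 below 0.003 m and linear speed of each of tube_1, tube_2, tube_3 below 0.01 m/s and x of tube_2 in the frame of rack between 0.014 and 0.112 m and y of tube_2 in the frame of rack between -0.008 and 0.008 m and x of tube_3 in the frame of rack between 0.014 and 0.112 m and y of tube_3 in the frame of rack between -0.008 and 0.008 m and distance of each of tall_tube, objective from where it was at the start of the episode below 0.015 m); the robot touches nothing.
It fails at once if a short tube is lifted more than 6 mm (height (world z) of any of tube_1, tube_2, tube_3 above 0.006 m).
It fails at once if a short tube is tipped by more than 0.35 rad (angle between any of tube_1, tube_2, tube_3's own z axis and vertical above 0.35 rad).
It fails at once if a short tube is pinched or rammed: the fingers press on it with more than 20 N (contact force between the fingers and tube_1 above 20 N or contact force between the fingers and tube_2 above 20 N or contact force between the fingers and tube_3 above 20 N).
It fails at once if the tall tube or the objective is shifted by more than 15 mm, or tipped (distance of any of tall_tube, objective from where it was at the start of the episode above 0.015 m or angle between any of tall_tube, objective's own z axis and vertical above 0.35 rad).
It also fails if it takes over 70 s, if anything falls off the work surface, if the arm or the gripper's body presses on something with over 40 N, if the wrist force passes 120 N, or if a joint passes its speed limit or range.

## Robot

A 6-joint arm with a two-finger parallel gripper is mounted at the origin on a cart in front of the work surface, level with it; the furniture and walls round the work are solid. World frame = base frame: x ahead of the robot, y to its left, z up, the work surface at z = 0. Lengths are in m, angles in rad, forces in N, time in s.
With the tool pointing down it reaches from about 0.275 to 0.75 m from the base axis. Payload 10.2 kg.
Tool frame: the origin (TCP) lies where the fingers leave the gripper's body, on its centre line; the fingertips stand 73 mm ahead of it and the grasp point (between the pads) lies 54 mm ahead of it; z points along the fingers, y is the line along which they close (so a half turn about z gives the same grasp; the last joint's range is limited). The gripper opens to 85 mm and grips with 20 to 120 N. Pads are 22 mm wide; open, the fingers measure 114 mm over their backs; the gripper's body (76 mm by 85 mm) begins 54 mm behind the grasp point. The pads swing forward as they close: fully open they stand 13 mm farther back than shut.
Start: joints at [0.963, 0.313, 1.498, -0, 1.331, -0.223], TCP at [0.197, 0.487, 0.304] pointing down, gripper open.
Joint ranges: [-2.94, 2.94], [-0.97, 2.17], [0.19, 2.56], [-1.23, 4.37], [0.02, 3.11], [-2.88, 2.88]. Speed limits (rad/s): [2.39, 2.39, 3.01, 3.14, 3.14, 3.14].

## Interface

Orientations are given as [roll, pitch, yaw] about the fixed x, y, z axes, in that order (R = Rz(yaw) Ry(pitch) Rx(roll)).
In Python, from cell import env, optics gives the robot as it stands. The module is installed in compiled form; this text tells all that it offers.
- The arm moves only by the tool send_rows, never from a script. Its argument "motion" is a list of rows, each a list of 3 entries, a list of its own where there are three numbers: the closure, from 0 (fully open) to 1 (shut), then the shift along the tool's x, y, z in cm, then the turn, a rotation vector about the tool's x, y, z in rad. In form: [[fingers, [x, y, z], [rx, ry, rz]], ...]. A call has exactly 8 rows; each row is the pose to reach, as a shift and turn from the pose commanded when the call began, along the tool's axes at that moment; what a row does not reach only later rows make up. A row lasts 1/12 s, in which the tool goes at most 41.7 mm and 7.16 degrees, less where a joint would pass 70% of its speed; a pose out of reach is approached as far as the arm can. A call with a gripper value outside its range is refused whole. The fingers move at their own pace and stop on an object; the grip force is fixed at half the most. Time passes only in rows, so rows that repeat a pose let the fingers close, or fill a call up. It gives the time, the measured TCP pose, the force, the opening and the grip force at its end, in the units of the state.
- env.get_state(): the state, without advancing time (a new reading comes with each control period).
- optics.camera(name): name is "scene" or "side" or "wrist"; returns the picture (420x560x3 uint8, red, green, blue); there is no depth.
- optics.get_calibration(name): a dict with "fx", "fy", "cx", "cy" (pixels), "rvec" (rotation vector, rad) and "tvec" (3), from world to camera coordinates, as OpenCV has them. Camera axes: x right, y down, z forward; pixel columns grow to the right and rows downward; lengths in m; the calibration is good to about 2 mm. A picture is of the moment at which its call begins: read the wrist's pose just before it. get_calibration takes no time and is no camera call; for the wrist camera it gives the pose at the moment of the call.
- env.job_done(): hands the job in; it is judged then, once.
The state is a dict: "time_s": time; "q": joint angles; "joint_vel": joint speeds; "effort": joint torques, N m; "tool_pos": TCP position; "eef_rot": TCP orientation; "force": force on the tool from outside, world axes, zero at the start; "wrist_torque": the same for the moment, N m; "width": finger opening in m; "gripper_force": force on a finger pad.
Only numpy, scipy, OpenCV 4.12 (cv2) and the standard library are available. Lean on these libraries where they do the work, as an engineer would, in place of code of your own. Each camera call takes 0.05 s, during which the arm holds its last target. There are 200 camera calls.

## Working session

There is one attempt and no reset: what is moved stays moved. The work goes in short steps, Python scripts to look and compute and a tool call to move; the robot and the scene stay as the last step left them, time stands still between calls to the robot, and variables do not carry over. Pictures are saved under pics/ and viewed, at most 10 in all, crops included, and the job is handed in when it is done.

Besides the shell and the picture viewer there is one more tool, called after ">>>" in YAML: its name, and indented under it one key for each argument. send_rows: Moves the arm, as the interface text tells. Its arguments: {"type":"object","properties":{"motion":{"type":"array"}},"required":["motion"]}

```bash
mkdir -p pics; cat > h.py <<'E'
import numpy as np, cv2
from cell import env, optics
def cal(n):
    c=optics.get_calibration(n); R=cv2.Rodrigues(np.array(c['rvec'],float))[0]
    K=np.array([[c['fx'],0,c['cx']],[0,c['fy'],c['cy']],[0,0,1]]); return K,R,np.array(c['tvec'],float)
def ray(n,uv,z,C=None):
    K,R,t=C or cal(n); uv=np.atleast_2d(uv); d=(R.T@np.linalg.inv(K)@np.c_[uv,np.ones(len(uv))].T).T
    o=-R.T@t; s=(z-o[2])/d[:,2]; return o+s[:,None]*d
def proj(n,P,C=None):
    K,R,t=C or cal(n); p=(K@(R@np.atleast_2d(P).T+t[:,None])).T; return p[:,:2]/p[:,2:]
def shot(n,f):
    im=optics.camera(n); cv2.imwrite('pics/'+f,im[:,:,::-1]); return im
E
python3 - <<'E'
from h import *
s=env.get_state(); print(s)
a=shot('scene','a.png');b=shot('side','b.png');c=shot('wrist','w.png')
for n in('scene','side','wrist'):
    K,R,t=cal(n);print(n,K[0,0],-R.T@t,R[2])
E
```

```text
{'time_s': 0.0, 'q': array([ 9.62584944e-01,  3.13460153e-01,  1.49845225e+00,  1.77517779e-05,
        1.33101566e+00, -2.23420209e-01]), 'joint_vel': array([-0.00183083,  0.00103868, -0.00095791, -0.00040442, -0.00046259,
       -0.00051789]), 'effort': array([ 1.02178488e-03, -4.12259459e+01, -2.59745765e+01, -1.19302872e-04,
        4.13750735e-03,  2.26371685e-05]), 'tool_pos': array([0.1969848 , 0.48645902, 0.30332412]), 'eef_rot': array([-3.14029426e+00, -3.12690981e-04,  2.75679705e+00]), 'force': array([ 0.04086374, -0.44844783, -0.97399044]), 'wrist_torque': array([ 0.01774698,  0.01832958, -0.01178647]), 'gripper_force': 0.0, 'width': 0.08547615128181472}
scene 433.7981935156519 [-0.01284798 -0.45995082  0.40675319] [ 0.66446348  0.62239226 -0.41366188]
side 439.522877621349 [0.37070023 0.86289812 0.34722778] [ 0.21161686 -0.91200688 -0.35137125]
wrist 322.3313593326287 [0.12235352 0.51661564 0.37413111] [ 0.2876531  -0.11794749 -0.95044415]
```

View pics/a.png

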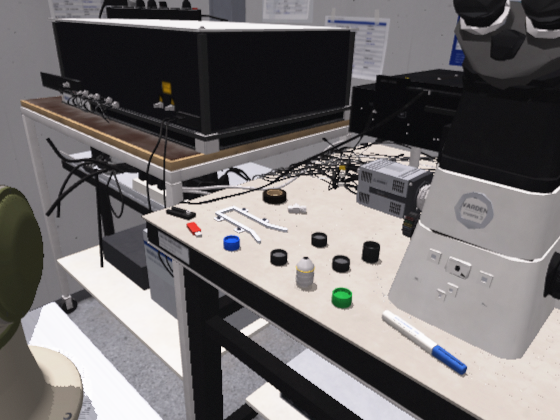

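View pics/b.png

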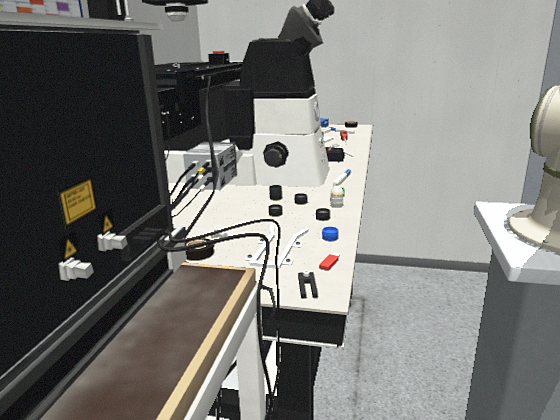

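The scene view shows these candidates: short black discs at (279,257), (319,240) and (341,264); tall tube (371,252); objective (305,273); look-alikes blue (232,243) and green (342,298); a dark ring (274,196) beyond the rack. The rack is at about (248,222), with its mouth toward the discs. I chose the three short black discs and will check them in a close crop.

```bash
python3 - <<'E'
from h import *
a=cv2.imread('pics/a.png'); b=cv2.imread('pics/b.png')
C=cal('scene')
for uv in [(279,262),(319,244),(341,268),(371,258),(305,285),(232,246),(342,303),(274,196),(218,216),(245,209),(260,239),(287,230)]: print(uv,ray('scene',uv,0.0,C)[0].round(3))
A=cv2.resize(a[185:315,200:400],None,fx=4,fy=4,interpolation=2)
cv2.imwrite('pics/ac.png',A)
B=cv2.resize(b[175:305,220:360],None,fx=4.5,fy=4.5,interpolation=2); cv2.imwrite('pics/bc.png',B)
E
```

```text
(279, 262) [ 0.477 -0.003  0.   ]
(319, 244) [ 0.582 -0.01   0.   ]
(341, 268) [ 0.542 -0.093  0.   ]
(371, 258) [ 0.61 -0.11  0.  ]
(305, 285) [ 0.456 -0.083  0.   ]
(232, 246) [0.454 0.1   0.   ]
(342, 303) [ 0.46  -0.155  0.   ]
(274, 196) [0.69  0.219 0.   ]
(218, 216) [0.519 0.223 0.   ]
(245, 209) [0.587 0.21  0.   ]
(260, 239) [0.513 0.083 0.   ]
(287, 230) [0.58  0.073 0.   ]
```

View pics/ac.png

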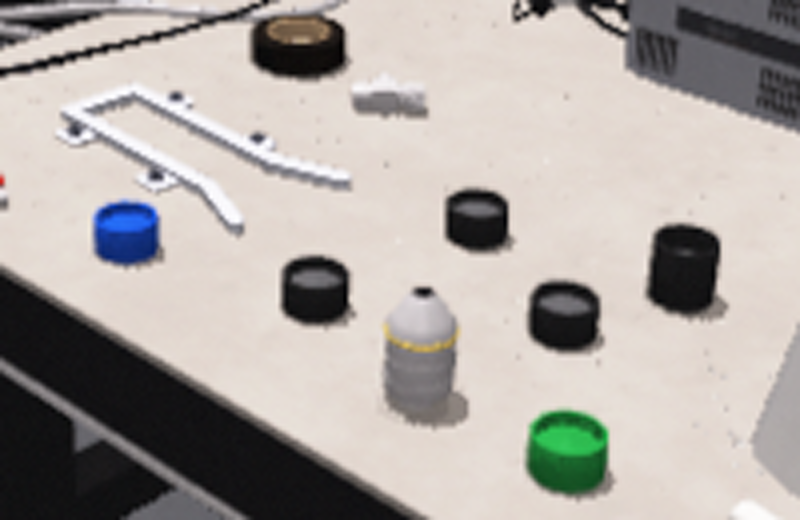

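View pics/w.png

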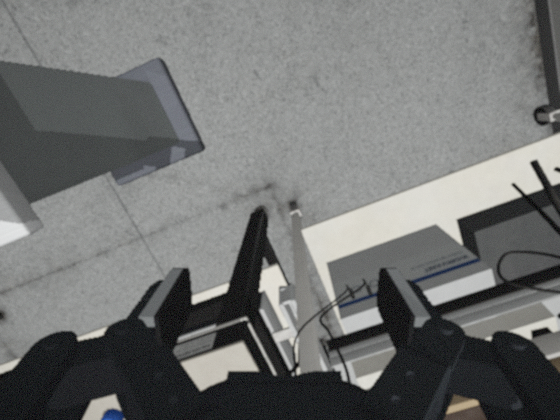

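The crop confirms three short black lensed tubes, the tall tube (685,268) and the objective (423,355). The wrist view shows only the floor, so I'm moving the arm over the scene.

>>> send_rows:
  motion:
    - [0,[-2,-1,0],[0,0,0.06]]
    - [0,[-5,-2.7,0],[0,0,0.13]]
    - [0,[-8,-4.4,0],[0,0,0.21]]
    - [0,[-11.5,-6.2,0],[0,0,0.3]]
    - [0,[-15,-8.1,0],[0,0,0.38]]
    - [0,[-18,-9.8,0],[0,0,0.46]]
    - [0,[-21,-11.5,0],[0,0,0.54]]
    - [0,[-23,-12.5,-1],[0,0,0.6]]

```text
time_s: 0.82
tool_pos: [0.3642, 0.2819, 0.3125]
eef_rot: [-3.138, -0.0, 2.151]
force: [0.1, 0.1, -1.1]
width: 0.0853
gripper_force: 0.0
```

>>> send_rows:
  motion:
    - [0.7,[-3,0.3,0],[0,0,0.1]]
    - [0.7,[-7,0.7,0],[0,0,0.2]]
    - [0.7,[-11,1.1,0],[0,0,0.3]]
    - [0.7,[-15,1.5,0],[0,0,0.4]]
    - [0.7,[-19,1.9,0],[0,0,0.5]]
    - [0.7,[-23,2.3,-1],[0,0,0.6]]
    - [0.7,[-26,2.6,-1],[0,0,0.69]]
    - [0.7,[-26,2.6,-1],[0,0,0.69]]

```text
time_s: 1.48
tool_pos: [0.5313, 0.0781, 0.3233]
eef_rot: [3.141, 0.001, 1.457]
force: [0.1, 0.0, -0.6]
width: 0.0259
gripper_force: 0.0
```

```bash
python3 - <<'E'
from h import *
c=shot('wrist','w2.png'); np.save('w2.npy',np.array([0]))
import pickle; pickle.dump(cal('wrist'),open('w2.pkl','wb'))
s=env.get_state();print(s['tool_pos'],s['eef_rot'],s['width'])
E
```

```text
[0.52982889 0.08012573 0.32318622] [-3.14065080e+00  1.75063722e-04  1.46278351e+00] 0.025641150754356055
```

View pics/w2.png

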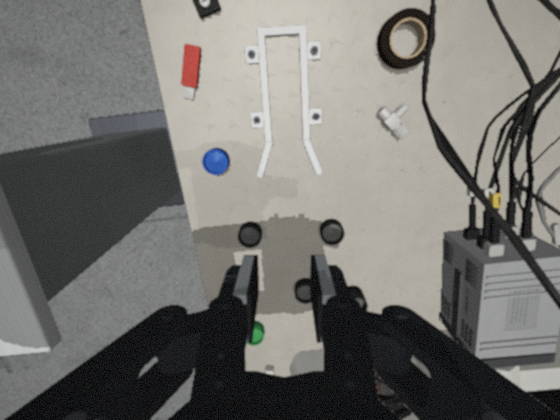

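Wrist view: the rack runs from its end wall (282,32) to its gate (~287,142). The tubes are at (250,234), (332,231) and (305,290), and blue is at (216,161). Now measuring.

```bash
cat >> h.py <<'E'
def rackfit(im,C):
    W=(im.min(2)>215).astype(np.uint8)
    L=[];Rr=[]
    for v in range(45,136,3):
        xs=np.where(W[v,240:330])[0]+240
        if len(xs)<4: continue
        # inner edges nearest the middle
        m=285; l=xs[xs<m]; r=xs[xs>m]
        if len(l) and len(r): L.append((l.max()+.5,v)); Rr.append((r.min()-.5,v))
    return ray('',L,.007,C),ray('',Rr,.007,C)
E
python3 - <<'E'
from h import *; import pickle
im=cv2.imread('pics/w2.png');C=pickle.load(open('w2.pkl','rb'))
print(im[90,255:315].min(1)); print(im[20:50,285].min(1)); 
L,R=rackfit(im,C)
pl=np.polyfit(L[:,1],L[:,0],1);pr=np.polyfit(R[:,1],R[:,0],1);print(pl,pr)
print('width',[(np.polyval(pr,y)-np.polyval(pl,y)).round(4) for y in(.12,.2)])
W=(im.min(2)>215)
for v in range(132,156,3): print(v,[ (np.where(W[v,250:330])[0]+250).tolist()[i] for i in(0,-1)],end=' ')
# end wall inner edge
print('end px',np.where(W[20:50,285])[0]+20)
g=im.max(2); dark=((g<60)*255).astype(np.uint8); dark[262:]=0
n,l,st,ce=cv2.connectedComponentsWithStats(dark)
for i in range(1,n):
    if 100<st[i,4]<1500: print(st[i],ce[i],ray('',ce[i],.009,C)[0].round(4))
E
```

```text
[186 188 186 186 186 189 199 209 216 218 215 214 209 193 183 182 186 184
 187 188 187 187 186 187 187 187 186 188 188 186 191 189 189 185 186 183
 185 184 186 188 188 187 186 183 172 164 184 206 217 215 214 217 209 192
 181 177 177 180 176 177]
[185 185 185 183 186 188 200 210 213 212 212 213 212 188 146 123 160 185
 190 190 192 189 190 188 187 189 189 187 189 189]
[0.04788037 0.50991705] [0.06860656 0.54878617]
width [np.float64(0.0414), np.float64(0.043)]
132 [267, 307] 135 [267, 307] 138 [267, 269] 141 [306, 307] 144 [267, 309] 147 [266, 310] 150 [265, 311] 153 [265, 312] end px []
[194   0  26  18 226] [207.33185841   8.16814159] [0.4677 0.2603 0.009 ]
[540   0  20  19 127] [551.03937008   7.47244094] [0.8242 0.222  0.009 ]
[320 220  23  25 201] [330.09452736 231.45771144] [ 0.5791 -0.0051  0.009 ]
[238 222  24  25 281] [250.20284698 234.03558719] [0.4763 0.0024 0.009 ]
[444 240   9  22 143] [447.31468531 250.97902098] [ 0.7305 -0.0493  0.009 ]
```

```bash
sed -i 's/>215/>200/' h.py; python3 - <<'E'
from h import *; import pickle
im=cv2.imread('pics/w2.png');C=pickle.load(open('w2.pkl','rb'))
L,R=rackfit(im,C)
pl=np.polyfit(L[:,1],L[:,0],1);pr=np.polyfit(R[:,1],R[:,0],1);print(pl,pr)
print('width',[(np.polyval(pr,y)-np.polyval(pl,y)).round(4) for y in(.12,.2)])
W=(im.min(2)>200)
e=ray('',(285,33),.007,C)[0]; print('end inner',e)
for v in range(132,182,4): 
    xs=np.where(W[v,250:330])[0]+250
    if len(xs): l=xs[xs<287];r=xs[xs>287]; print(v, ray('',[(l.max()+.5,v),(r.min()-.5,v)],.007,C).round(4)[:,:2].tolist() if len(l)*len(r) else '')
C2=cal('scene'); a=cv2.imread('pics/a.png'); d=(a.max(2)<70)
d=(d*255).astype(np.uint8); m=np.zeros_like(d); m[230:275,265:382]=255; m&=d
n,l,st,ce=cv2.connectedComponentsWithStats(m)
for i in range(1,n):
    if st[i,4]>50: 
        x,y,w,h=st[i,:4]; print(st[i],ray('',(x+w/2,y+h/2),.009,C2)[0].round(4))
C3=cal('side'); b=cv2.imread('pics/b.png'); m=np.zeros(b.shape[:2],np.uint8); m[180:222,266:332]=255; m&=((b.max(2)<70)*255).astype(np.uint8)
n,l,st,ce=cv2.connectedComponentsWithStats(m)
for i in range(1,n):
    if st[i,4]>30: 
        x,y,w,h=st[i,:4]; print('side',st[i],ray('',(x+w/2,y+h/2),.009,C3)[0].round(4))
print('tips guess', proj('',[[.53,.08,.25]],C))
for p in [(390,297),(362,205),(385,212)]: print(p,ray('',p,0,C2)[0].round(3))
E
```

```text
[0.05067793 0.51099748] [0.05059917 0.55005167]
width [np.float64(0.039), np.float64(0.039)]
end inner [0.54592253 0.22876961 0.007     ]
132 [[0.5179, 0.1274], [0.5564, 0.1232]]
136 [[0.5173, 0.1228], [0.556, 0.1186]]
140 [[0.5168, 0.1182], [0.5555, 0.114]]
144 [[0.5162, 0.1135], [0.5563, 0.1092]]
148 [[0.5144, 0.109], [0.5583, 0.1042]]
152 [[0.5127, 0.1044], [0.559, 0.0994]]
156 [[0.5109, 0.0998], [0.561, 0.0944]]
160 [[0.5091, 0.0951], [0.563, 0.0893]]
164 [[0.5073, 0.0904], [0.5638, 0.0843]]
168 [[0.5043, 0.0858], [0.5658, 0.0792]]
172 [[0.5024, 0.0811], [0.5667, 0.0741]]
176 
[312 233  15  14 160] [ 0.5816 -0.0107  0.009 ]
[362 241  18  22 314] [ 0.6146 -0.1061  0.009 ]
[271 249  16  17 194] [ 0.4774 -0.0021  0.009 ]
[333 256  17  16 195] [ 0.5406 -0.0934  0.009 ]
side [270 185  12  15 157] [ 0.6074 -0.1276  0.009 ]
side [295 194  12  10 102] [ 0.5389 -0.0893  0.009 ]
side [269 205  13  11 116] [ 0.5807 -0.0065  0.009 ]
side [316 209  14  11 120] [0.4761 0.0014 0.009 ]
tips guess [[285.76746459 269.40704797]]
(390, 297) [ 0.528 -0.199  0.   ]
(362, 205) [0.804 0.04  0.   ]
(385, 212) [ 0.809 -0.019  0.   ]
```

```bash
cat >> h.py <<'E'
from scipy.spatial.transform import Rotation as Ro
def delta(x,y,z,yaw):
    s=env.get_state(); R=Ro.from_euler('xyz',s['eef_rot']).as_matrix()
    d=R.T@(np.array([x,y,z])-s['tool_pos'])*100
    T=Ro.from_euler('xyz',[np.pi,0,yaw]).as_matrix(); r=Ro.from_matrix(R.T@T).as_rotvec()
    print('pos',s['tool_pos'].round(4),'yaw',s['eef_rot'].round(3),'t',round(s['time_s'],2),'w',round(s['width'],4),'| shift cm',d.round(2),'rot',r.round(3)); return d
def behind(c,h,d): return c[0]-d*np.cos(h),c[1]-d*np.sin(h)
E
python3 - <<'E'
from h import *; import pickle
delta(.603,-.034,.16,2.266)
C=pickle.load(open('w2.pkl','rb'))
s=env.get_state(); R=Ro.from_euler('xyz',s['eef_rot']).as_matrix()
for d in (.055,.06,.065,.07,.075,.08): print(d,proj('',s['tool_pos']+R@[.011,.0128,d],C).round(1),proj('',s['tool_pos']+R@[.011,-.0128,d],C).round(1))
def l(n,uv):
    K,R,t=cal(n); return -R.T@t, R.T@np.linalg.inv(K)@[*uv,1]
for p,q in [((410,222),(275,154)),]:
    o,d=l('scene',p);o2,d2=l('side',q)
    s=np.linalg.lstsq(np.c_[d,-d2],o2-o,rcond=None)[0];print('knob',o+s[0]*d,o2+s[1]*d2)
print(ray('side',[(325,185),(232,185)],0))
E
```

```text
pos [0.5298 0.0801 0.3232] yaw [-3.141  0.     1.463] t 1.53 w 0.0256 | shift cm [-10.55   8.52  16.31] rot [-0.001 -0.    -0.803]
0.055 [[314.7 267.4]] [[256.1 267.4]]
0.06 [[313.7 262. ]] [[257. 262.]]
0.065 [[312.8 256.9]] [[257.9 256.9]]
0.07 [[311.9 252.2]] [[258.7 252.2]]
0.075 [[311.1 247.7]] [[259.5 247.7]]
0.08 [[310.3 243.5]] [[260.2 243.5]]
knob [ 0.61668848 -0.17051217  0.09290228] [ 0.61745371 -0.17066959  0.09429204]
[[ 0.50040307 -0.23301798  0.        ]
 [ 0.74409964 -0.19863088  0.        ]]
```

>>> send_rows:
  motion:
    - [0.76,[-1.2,1,1.5],[0,0,-0.1]]
    - [0.76,[-2.8,2.3,3.5],[0,0,-0.2]]
    - [0.76,[-4.4,3.6,6],[0,0,-0.31]]
    - [0.76,[-6,4.9,8.5],[0,0,-0.42]]
    - [0.76,[-7.6,6.2,11],[0,0,-0.53]]
    - [0.76,[-9,7.3,13],[0,0,-0.64]]
    - [0.76,[-10.2,8.2,15],[0,0,-0.75]]
    - [0.76,[-10.5,8.5,16.3],[0,0,-0.8]]

```text
time_s: 2.2
tool_pos: [0.6022, -0.0317, 0.1586]
eef_rot: [-3.14, -0.002, 2.273]
force: [0.5, 0.1, 0.3]
width: 0.0202
gripper_force: 0.0
```

```bash
python3 - <<'E'
from h import *
delta(.603,-.034,.081,2.266); c=shot('wrist','w3.png')
E
```

```text
pos [ 0.6022 -0.0317  0.1586] yaw [-3.140e+00 -2.000e-03  2.273e+00] t 2.2 w 0.0202 | shift cm [-0.25 -0.08  7.76] rot [-0.002 -0.002  0.007]
```

View pics/w3.png

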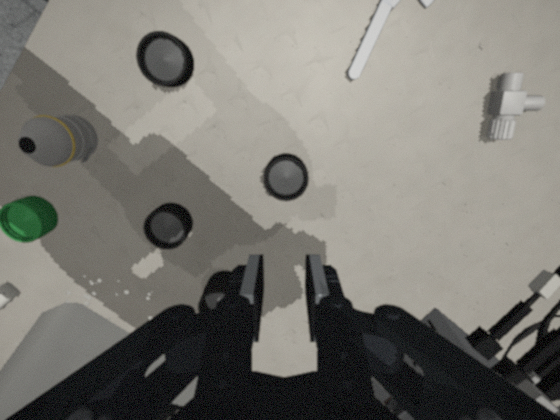

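Wrist view: tube B at (286,176) is centred ahead of the fingers (285); A is at (165,58), C at (168,226), green at (28,217) and the objective at (55,140). Descending behind B.

>>> send_rows:
  motion:
    - [0.76,[-0.3,-0.1,1.5],[0,0,0]]
    - [0.76,[-0.3,-0.1,3.5],[0,0,0]]
    - [0.76,[-0.3,-0.1,5.2],[0,0,0]]
    - [0.76,[-0.3,-0.1,6.5],[0,0,0]]
    - [0.76,[-0.3,-0.1,7.2],[0,0,0]]
    - [0.76,[-0.3,-0.1,7.7],[0,0,0]]
    - [0.76,[-0.3,-0.1,7.7],[0,0,0]]
    - [0.76,[-0.3,-0.1,7.7],[0,0,0]]

```text
time_s: 2.92
tool_pos: [0.6039, -0.0339, 0.0846]
eef_rot: [3.141, 0.001, 2.267]
force: [-0.1, 0.6, -0.3]
width: 0.0204
gripper_force: 0.0
```

```bash
cat >> h.py <<'E'
def tubes(name='wrist',f=None,roi=None):
    C=cal(name); im=optics.camera(name)[:,:,::-1]
    if f: cv2.imwrite('pics/'+f,im)
    d=((im.max(2)<75)*255).astype(np.uint8)
    if roi: m=np.zeros_like(d); x0,y0,x1,y1=roi; m[y0:y1,x0:x1]=255; d&=m
    cs=cv2.findContours(d,cv2.RETR_EXTERNAL,2)[0]
    for c in cs:
        x,y,w,h=cv2.boundingRect(c)
        if cv2.contourArea(cv2.convexHull(c))>80: print((x,y,w,h),'->',ray('',(x+w/2,y+h/2),.009,C)[0,:2].round(4))
E
python3 - <<'E'
from h import *
delta(.603,-.034,.081,2.266); c=shot('side','s1.png'); d=shot('wrist','w4.png')
A=cv2.resize(c[150:240,230:350],None,fx=4,fy=4,interpolation=2); B=d
A=A[:360,:480]; B=cv2.resize(d,(480,360)); 
cv2.imwrite('pics/c1.png',np.vstack([A[:240],B])[:,:,::-1])
E
```

```text
pos [ 0.6039 -0.0339  0.0846] yaw [3.141e+00 1.000e-03 2.267e+00] t 2.92 w 0.0204 | shift cm [ 0.05 -0.07  0.36] rot [0.001 0.001 0.001]
```

View pics/c1.png

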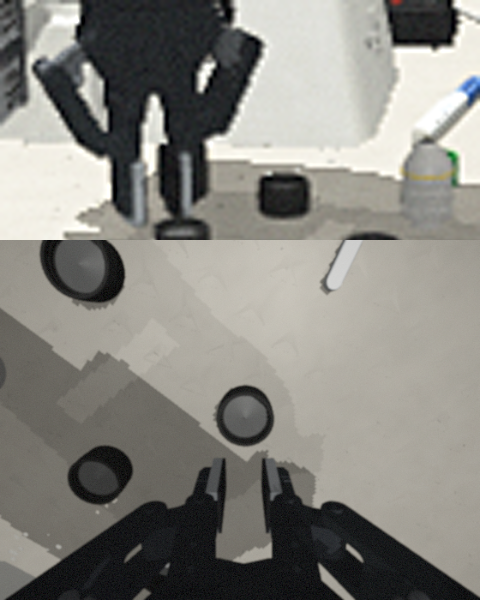

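Side crop: the tips are just above the table behind B. Wrist view: B (286,204) is centred on the fingers. Pushing B toward the axis.

>>> send_rows:
  motion:
    - [0.76,[0.4,0,0.2],[0,0,0]]
    - [0.76,[0.9,0,0.3],[0,0,0]]
    - [0.76,[1.4,0,0.3],[0,0,0]]
    - [0.76,[1.9,0,0.3],[0,0,0]]
    - [0.76,[2.4,0,0.3],[0,0,0]]
    - [0.76,[2.9,0,0.3],[0,0,0]]
    - [0.76,[3.4,0,0.3],[0,0,0]]
    - [0.76,[3.9,0,0.3],[0,0,0]]

```text
time_s: 3.68
tool_pos: [0.5783, -0.0037, 0.0809]
eef_rot: [3.142, 0.0, 2.267]
force: [-0.5, -0.8, 0.4]
width: 0.0207
gripper_force: 0.1
```

```bash
python3 - <<'E'
from h import *
delta(.5476,.0325,.081,2.266); tubes('wrist','w5.png',(120,60,420,330))
E
```

```text
pos [ 0.5783 -0.0037  0.0809] yaw [3.142 0.    2.267] t 3.68 w 0.0207 | shift cm [ 4.74 -0.03 -0.01] rot [0.    0.    0.001]
(120, 196, 300, 134) -> [ 0.5696 -0.0049]
(120, 97, 35, 72) -> [0.486  0.0071]
```

View pics/w5.png

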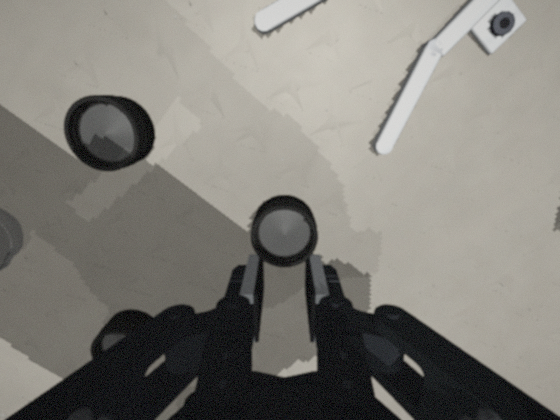

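The tube is seated in the cradle at (285,231), centred on the fingers. Carrying on.

>>> send_rows:
  motion:
    - [0.76,[0.6,0,0],[0,0,0]]
    - [0.76,[1.2,0,0],[0,0,0]]
    - [0.76,[1.8,0,0],[0,0,0]]
    - [0.76,[2.4,0,0],[0,0,0]]
    - [0.76,[3.0,0,0],[0,0,0]]
    - [0.76,[3.6,0,0],[0,0,0]]
    - [0.76,[4.2,0,0],[0,0,0]]
    - [0.76,[4.6,0,0],[0,0,0]]

```text
time_s: 4.4
tool_pos: [0.5486, 0.0318, 0.0809]
eef_rot: [-3.141, -0.0, 2.267]
force: [0.1, -0.6, 0.3]
width: 0.0208
gripper_force: 0.1
```

```bash
cat >> h.py <<'E'
AX=lambda y:.5305+.0506*y
YAW=np.arctan2(1,.0506)
def rel(p):  # world -> rack frame mm
    g=np.array([AX(.1155),.1155]); u=np.array([np.cos(YAW),np.sin(YAW)]); d=np.array(p[:2])-g; return (np.array([d@u, -d[0]*u[1]+d[1]*u[0]])*1000).round(1)
def cradle(f=None):
    'tube in the cradle: grey lens + black ring above finger tips in the wrist view'
    C=cal('wrist'); im=optics.camera('wrist')[:,:,::-1]
    if f: cv2.imwrite('pics/'+f,im)
    g=im.max(2); d=((g<75)*255).astype(np.uint8)
    # rows of ring: top extreme and left/right extremes above finger tips (row<250)
    m=np.zeros_like(d); m[150:250,220:350]=255; d&=m
    cs=max(cv2.findContours(d,cv2.RETR_EXTERNAL,2)[0],key=cv2.contourArea)
    x,y,w,h=cv2.boundingRect(cs)
    p=ray('',(x+w/2,y),.018,C)[0]; s=env.get_state(); R=Ro.from_euler('xyz',s['eef_rot']).as_matrix()
    # far top edge point -> centre is 15.5 mm back along tool x
    c=p-.0155*R[:,0]; off=R.T@(c-s['tool_pos']); print('box',(x,y,w,h),'centre',c[:2].round(4),'rack mm',rel(c),'tool off',off.round(4)); return c
E
python3 - <<'E'
from h import *
c=cradle('w6.png'); 
x,y=behind(c,YAW,.023); print(x,y); delta(x,y,.081,YAW)
E
```

```text
box (251, 196, 66, 54) centre [0.5314 0.0516] rack mm [-64.1   1.7] tool off [ 0.0257 -0.0005  0.0629]
0.5302575596805762 0.02862316354670229
pos [0.5483 0.0322 0.0808] yaw [-3.141e+00 -1.000e-03  2.267e+00] t 4.45 w 0.0205 | shift cm [ 0.89 -1.61 -0.01] rot [-0.001 -0.     0.747]
```

>>> send_rows:
  motion:
    - [0.76,[-0.04,-0.26,0],[0,0,0.1]]
    - [0.76,[0.01,-0.55,0],[0,0,0.21]]
    - [0.76,[0.08,-0.83,0],[0,0,0.32]]
    - [0.76,[0.19,-1.1,0],[0,0,0.43]]
    - [0.76,[0.33,-1.36,0],[0,0,0.54]]
    - [0.76,[0.49,-1.6,0],[0,0,0.65]]
    - [0.76,[0.65,-1.8,0],[0,0,0.747]]
    - [0.76,[0.65,-1.8,0],[0,0,0.747]]

```text
time_s: 5.12
tool_pos: [0.5308, 0.0246, 0.0809]
eef_rot: [-3.141, -0.0, 1.516]
force: [-0.6, 0.1, -0.1]
width: 0.0206
gripper_force: 0.0
```

```bash
cat >> h.py <<'E'
def slotgoal(rx,off=.0257):
    'tool move so that the cradle centre sits at rack x (mm), y=0'
    u=np.array([np.cos(YAW),np.sin(YAW)]); p=np.array([AX(.1155),.1155])+(rx/1000-off)*u; return delta(p[0],p[1],.081,YAW)
E
python3 - <<'E'
from h import *
cradle('w7.png'); slotgoal(-30); slotgoal(88)
E
```

```text
box (256, 191, 66, 59) centre [0.5339 0.0525] rack mm [-63.   -0.7] tool off [0.028  0.0015 0.0629]
pos [0.531  0.0246 0.0809] yaw [-3.141 -0.     1.521] t 5.17 w 0.0203 | shift cm [ 3.53  0.07 -0.01] rot [-0.    -0.     0.001]
pos [0.531  0.0246 0.0809] yaw [-3.141 -0.     1.521] t 5.17 w 0.0203 | shift cm [ 1.533e+01  9.000e-02 -1.000e-02] rot [-0.    -0.     0.001]
```

>>> send_rows:
  motion:
    - [0.76,[0.4,0.07,0],[0,0,0]]
    - [0.76,[1.0,0.07,0],[0,0,0]]
    - [0.76,[1.6,0.07,0],[0,0,0]]
    - [0.76,[2.2,0.07,0],[0,0,0]]
    - [0.76,[2.8,0.07,0],[0,0,0]]
    - [0.76,[3.4,0.07,0],[0,0,0]]
    - [0.76,[4.0,0.07,0],[0,0,0]]
    - [0.76,[4.4,0.07,0],[0,0,0]]

```text
time_s: 5.83
tool_pos: [0.534, 0.0694, 0.0809]
eef_rot: [-3.142, -0.0, 1.52]
force: [-0.2, 0.5, 1.0]
width: 0.0204
gripper_force: 0.2
```

```bash
python3 - <<'E'
from h import *
cradle('w8.png'); slotgoal(88)
E
```

```text
box (251, 196, 66, 54) centre [0.5347 0.0952] rack mm [-20.4   0.6] tool off [ 0.0254 -0.0006  0.0629]
pos [0.534  0.0698 0.0809] yaw [ 3.142 -0.     1.521] t 5.88 w 0.0202 | shift cm [ 1.081e+01  1.000e-02 -1.000e-02] rot [ 0.    -0.     0.001]
```

View pics/w8.png

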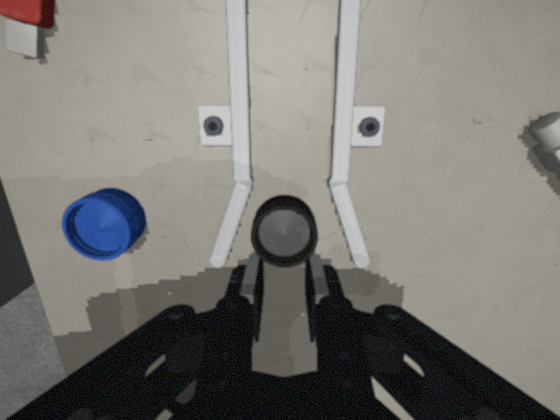

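The tube (284,230) sits between the cheeks, with gate kinks at about (250,183) and (331,183). The gate's middle may be slightly right of the tube, so I'm refining the axis from this view.

```bash
python3 - <<'E'
from h import *
im=cv2.imread('pics/w8.png'); C=cal('wrist')
W=im.min(2)>195
for v in list(range(5,180,25))+[178,182,186,190,200,220,240,250]:
    xs=np.where(W[v,205:375])[0]+205; l=xs[xs<285]; r=xs[xs>295]
    if len(l)*len(r):
        p=ray('',[(l.max()+.5,v),(r.min()-.5,v)],.007,C); m=p.mean(0); print(v,l.max(),r.min(),p[:,:2].round(4).tolist(),'w',(p[1,0]-p[0,0]).round(4),'axis err mm',((m[0]-AX(m[1]))*1000).round(1))
E
```

```text
30 242 344 [[0.5222, 0.1776], [0.5625, 0.1756]] w 0.0403 axis err mm 2.9
80 244 340 [[0.5213, 0.159], [0.561, 0.157]] w 0.0396 axis err mm 2.7
105 245 338 [[0.5209, 0.1491], [0.5602, 0.1471]] w 0.0393 axis err mm 2.5
130 246 337 [[0.5204, 0.1386], [0.5597, 0.1367]] w 0.0393 axis err mm 2.6
155 247 336 [[0.5199, 0.1277], [0.5593, 0.1257]] w 0.0394 axis err mm 2.7
186 243 338 [[0.5168, 0.1135], [0.5602, 0.1114]] w 0.0434 axis err mm 2.3
```

```bash
sed -i 's/\.5305+/.5331+/' h.py; python3 -c "
from h import *
slotgoal(88)"
```

```text
pos [0.534  0.0698 0.0809] yaw [ 3.142 -0.     1.521] t 5.88 w 0.0202 | shift cm [ 1.082e+01  2.700e-01 -1.000e-02] rot [ 0.    -0.     0.001]
```

>>> send_rows:
  motion:
    - [0.76,[0.4,0.1,0],[0,0,0]]
    - [0.76,[0.8,0.2,0],[0,0,0]]
    - [0.76,[1.2,0.27,0],[0,0,0]]
    - [0.76,[1.7,0.27,0],[0,0,0]]
    - [0.76,[2.2,0.27,0],[0,0,0]]
    - [0.76,[2.7,0.27,0],[0,0,0]]
    - [0.76,[3.2,0.27,0],[0,0,0]]
    - [0.76,[3.7,0.27,0],[0,0,0]]

```text
time_s: 6.55
tool_pos: [0.5386, 0.1059, 0.0809]
eef_rot: [-3.142, 0.0, 1.52]
force: [0.2, -0.1, -0.0]
width: 0.0205
gripper_force: 0.1
```

```bash
cat >> h.py <<'E'
def axis(im,C,rows=range(10,170,8)):
    'axis error of AX from the slot walls in this wrist picture'
    W=im.min(2)>195; e=[]
    for v in rows:
        xs=np.where(W[v,205:375])[0]+205; l=xs[xs<287]; r=xs[xs>293]
        if len(l)*len(r):
            p=ray('',[(l.max()+.5,v),(r.min()-.5,v)],.007,C)
            if abs(p[1,0]-p[0,0]-.039)<.003: m=p.mean(0); e.append((m[0]-AX(m[1]))*1000)
    print('axis err mm',np.round(e,1))
E
python3 - <<'E'
from h import *
cradle('w9.png'); slotgoal(88); axis(cv2.imread('pics/w9.png'),cal('wrist'))
E
```

```text
box (251, 195, 66, 55) centre [0.5393 0.1321] rack mm [16.6  0.4] tool off [ 0.0255 -0.0005  0.0629]
pos [0.5386 0.1066 0.0809] yaw [ 3.142 -0.     1.52 ] t 6.6 w 0.0201 | shift cm [ 7.12 -0.01 -0.01] rot [ 0. -0.  0.]
axis err mm [ 0.1  0.5  0.1  0.3 -0.1  0.1  0.1  0.1  0.1 -0.1 -0.1 -0.1 -0.1 -0.1
  0.1 -0.1]
```

Tube B is through the gate and centred. I'm pushing it deep into the slot.

>>> send_rows:
  motion:
    - [0.76,[0.5,0,0],[0,0,0]]
    - [0.76,[1.0,0,0],[0,0,0]]
    - [0.76,[1.5,0,0],[0,0,0]]
    - [0.76,[2.0,0,0],[0,0,0]]
    - [0.76,[2.5,0,0],[0,0,0]]
    - [0.76,[3.0,0,0],[0,0,0]]
    - [0.76,[3.5,0,0],[0,0,0]]
    - [0.76,[4.0,0,0],[0,0,0]]

```text
time_s: 7.27
tool_pos: [0.5407, 0.1458, 0.0809]
eef_rot: [-3.142, 0.0, 1.52]
force: [0.7, 0.0, -1.1]
width: 0.0204
gripper_force: 0.1
```

>>> send_rows:
  motion:
    - [0.76,[0.5,0,0],[0,0,0]]
    - [0.76,[1.0,0,0],[0,0,0]]
    - [0.76,[1.5,0,0],[0,0,0]]
    - [0.76,[2.0,0,0],[0,0,0]]
    - [0.76,[2.5,0,0],[0,0,0]]
    - [0.76,[2.8,0,0],[0,0,0]]
    - [0.76,[3.1,0,0],[0,0,0]]
    - [0.76,[3.1,0,0],[0,0,0]]

```text
time_s: 7.93
tool_pos: [0.5422, 0.1768, 0.0809]
eef_rot: [3.142, -0.0, 1.52]
force: [-0.7, 0.3, -0.7]
width: 0.0207
gripper_force: 0.0
```

>>> send_rows:
  motion:
    - [0.76,[-1,0,0],[0,0,0]]
    - [0.76,[-2.5,0,-1],[0,0,0]]
    - [0.76,[-3.5,0,-3],[0,0,0]]
    - [0.76,[-4.5,0,-5],[0,0,0]]
    - [0.76,[-5.5,0,-7],[0,0,0]]
    - [0.76,[-7,0,-8],[0,0,0]]
    - [0.76,[-8,0,-8],[0,0,0]]
    - [0.76,[-8,0,-8],[0,0,0]]

```text
time_s: 8.6
tool_pos: [0.5382, 0.0943, 0.1609]
eef_rot: [3.141, 0.0, 1.517]
force: [-0.4, 0.2, -0.5]
width: 0.0205
gripper_force: 0.0
```

```bash
python3 - <<'E'
from h import *
# next: A at about (.4765,.001): pre-push pose heading to P=(axis,y=.045)
tubes('wrist','w10.png',(150,20,420,250)); tubes('scene','s10.png',(200,200,350,275))
A=np.array([.4767,.0008]); P=np.array([AX(.045),.045]); h=np.arctan2(*(P-A)[::-1]); print(h,np.linalg.norm(P-A))
x,y=behind(A,h,.038); print(x,y); delta(x,y,.161,h)
E
```

```text
(177, 197, 12, 28) -> [0.4641 0.1022]
(260, 31, 48, 55) -> [0.5431 0.1998]
(332, 255, 18, 18) -> [ 0.54   -0.0928]
(200, 253, 36, 22) -> [0.3854 0.0558]
(270, 249, 17, 17) -> [ 0.4767 -0.0015]
(227, 207, 14, 12) -> [0.5425 0.196 ]
0.6455947165460182 0.07346176099849498
0.44634780084640663 -0.022063595660801138
pos [0.5378 0.096  0.1599] yaw [-3.14  -0.     1.519] t 8.7 w 0.0207 | shift cm [-12.27  -8.52  -0.1 ] rot [-0.002  0.001  0.873]
```

```bash
python3 - <<'E'
from h import *
delta(.4425,-.0157,.161,.45)
E
```

```text
pos [0.5378 0.096  0.1599] yaw [-3.14  -0.     1.519] t 8.7 w 0.0207 | shift cm [-11.65  -8.93  -0.1 ] rot [-2.000e-03  1.000e-03  1.069e+00]
```

>>> send_rows:
  motion:
    - [0.76,[-1,-0.8,0],[0,0,0.1]]
    - [0.76,[-2.5,-1.9,0],[0,0,0.21]]
    - [0.76,[-4,-3.1,0],[0,0,0.33]]
    - [0.76,[-5.5,-4.3,0],[0,0,0.44]]
    - [0.76,[-7,-5.5,0],[0,0,0.56]]
    - [0.76,[-8.5,-6.6,0],[0,0,0.67]]
    - [0.76,[-10,-7.7,0],[0,0,0.78]]
    - [0.76,[-11.65,-8.9,0],[0,0,0.88]]

```text
time_s: 9.37
tool_pos: [0.4425, -0.0153, 0.16]
eef_rot: [-3.14, 0.001, 0.635]
force: [0.7, 0.1, -0.4]
width: 0.0208
gripper_force: 0.0
```

>>> send_rows:
  motion:
    - [0.76,[0,0,0],[0,0,0.1]]
    - [0.76,[0,0,0],[0,0,0.19]]
    - [0.76,[0,0,0],[0,0,0.19]]
    - [0.76,[0,0,0],[0,0,0.19]]
    - [0.76,[0,0,0],[0,0,0.19]]
    - [0.76,[0,0,0],[0,0,0.19]]
    - [0.76,[0,0,0],[0,0,0.19]]
    - [0.76,[0,0,0],[0,0,0.19]]

```text
time_s: 10.03
tool_pos: [0.4434, -0.0153, 0.1608]
eef_rot: [-3.142, 0.0, 0.451]
force: [-0.2, 0.0, -0.7]
width: 0.0202
gripper_force: 0.0
```

```bash
python3 - <<'E'
from h import *
delta(.4425,-.0157,.081,.45); tubes('wrist','w11.png',(200,60,380,250))
E
```

```text
pos [ 0.4434 -0.0153  0.1608] yaw [-3.142  0.     0.451] t 10.03 w 0.0202 | shift cm [-0.1  -0.    7.98] rot [-0.     0.     0.001]
(200, 234, 36, 16) -> [0.4024 0.0205]
(265, 143, 43, 45) -> [ 0.4772 -0.0005]
```

View pics/w11.png

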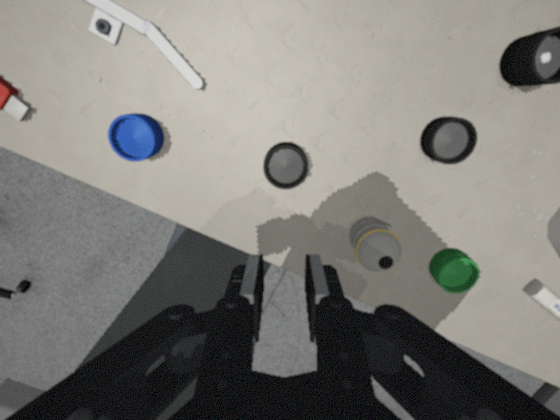

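Tube A (286,165) is straight ahead of the fingers; the objective base (~368,235) is clear to the right. Descending, then pushing.

>>> send_rows:
  motion:
    - [0.76,[-0.1,0,1.5],[0,0,0]]
    - [0.76,[-0.1,0,3.5],[0,0,0]]
    - [0.76,[-0.1,0,5.2],[0,0,0]]
    - [0.76,[-0.1,0,6.5],[0,0,0]]
    - [0.76,[-0.1,0,7.4],[0,0,0]]
    - [0.76,[-0.1,0,7.9],[0,0,0]]
    - [0.76,[-0.1,0,8.0],[0,0,0]]
    - [0.76,[-0.1,0,8.0],[0,0,0]]

```text
time_s: 10.75
tool_pos: [0.4427, -0.0159, 0.0811]
eef_rot: [3.141, -0.0, 0.45]
force: [0.2, 0.2, -0.2]
width: 0.0203
gripper_force: 0.0
```

>>> send_rows:
  motion:
    - [0.76,[0.4,0,0],[0,0,0]]
    - [0.76,[0.8,0,0],[0,0,0]]
    - [0.76,[1.3,0,0],[0,0,0]]
    - [0.76,[1.8,0,0],[0,0,0]]
    - [0.76,[2.3,0,0],[0,0,0]]
    - [0.76,[2.8,0,0],[0,0,0]]
    - [0.76,[3.3,0,0],[0,0,0]]
    - [0.76,[3.8,0,0],[0,0,0]]

```text
time_s: 11.42
tool_pos: [0.4772, 0.0009, 0.0809]
eef_rot: [-3.142, 0.0, 0.45]
force: [-1.1, 0.0, -0.7]
width: 0.0201
gripper_force: 0.2
```

```bash
python3 - <<'E'
from h import *
c=cradle('w12.png')
h=.45; t=(AX(.03)-c[0])/np.cos(h); print('travel',t, c[:2]+t*np.array([np.cos(h),np.sin(h)]))
E
```

```text
box (252, 196, 66, 54) centre [0.4999 0.0117] rack mm [-105.6   33.7] tool off [ 0.0245 -0.      0.063 ]
travel 0.038547749757633254 [0.534618   0.02851292]
```

>>> send_rows:
  motion:
    - [0.76,[0.5,0,0],[0,0,0]]
    - [0.76,[1.0,0,0],[0,0,0]]
    - [0.76,[1.5,0,0],[0,0,0]]
    - [0.76,[2.0,0,0],[0,0,0]]
    - [0.76,[2.6,0,0],[0,0,0]]
    - [0.76,[3.1,0,0],[0,0,0]]
    - [0.76,[3.5,0,0],[0,0,0]]
    - [0.76,[3.85,0,0],[0,0,0]]

```text
time_s: 12.13
tool_pos: [0.5117, 0.0176, 0.0809]
eef_rot: [3.142, 0.0, 0.45]
force: [-0.6, 0.2, -0.0]
width: 0.0203
gripper_force: 0.1
```

>>> send_rows:
  motion:
    - [0.76,[-0.08,0.29,0],[0,0,-0.11]]
    - [0.76,[-0.04,0.58,0],[0,0,-0.22]]
    - [0.76,[0.04,0.86,0],[0,0,-0.33]]
    - [0.76,[0.15,1.13,0],[0,0,-0.44]]
    - [0.76,[0.29,1.38,0],[0,0,-0.55]]
    - [0.76,[0.46,1.62,0],[0,0,-0.66]]
    - [0.76,[0.65,1.84,0],[0,0,-0.77]]
    - [0.76,[0.84,2.03,0],[0,0,-0.87]]

```text
time_s: 12.8
tool_pos: [0.528, 0.0027, 0.0809]
eef_rot: [3.142, 0.0, 1.325]
force: [0.3, 0.1, -0.6]
width: 0.0204
gripper_force: 0.0
```

>>> send_rows:
  motion:
    - [0.76,[0.01,0.26,0],[0,0,-0.1]]
    - [0.76,[0.05,0.53,0],[0,0,-0.2]]
    - [0.76,[0.05,0.53,0],[0,0,-0.2]]
    - [0.76,[0.05,0.53,0],[0,0,-0.2]]
    - [0.76,[0.05,0.53,0],[0,0,-0.2]]
    - [0.76,[0.05,0.53,0],[0,0,-0.2]]
    - [0.76,[0.05,0.53,0],[0,0,-0.2]]
    - [0.76,[0.05,0.53,0],[0,0,-0.2]]

```text
time_s: 13.47
tool_pos: [0.5329, 0.0019, 0.0809]
eef_rot: [-3.141, 0.0, 1.519]
force: [0.3, 1.0, 0.4]
width: 0.0207
gripper_force: 0.0
```

```bash
python3 - <<'E'
from h import *
cradle('w13.png'); slotgoal(-20); axis(cv2.imread('pics/w13.png'),cal('wrist'),range(5,100,5))
E
```

```text
box (246, 189, 67, 61) centre [0.5319 0.0309] rack mm [-84.9   2.8] tool off [ 0.0288 -0.0025  0.0629]
pos [0.5329 0.002  0.0809] yaw [-3.142  0.     1.519] t 13.52 w 0.0208 | shift cm [ 6.8   0.02 -0.01] rot [-0.     0.    -0.001]
axis err mm [-0.5 -0.3 -0.3]
```

>>> send_rows:
  motion:
    - [0.76,[0.3,0,0],[0,0,0]]
    - [0.76,[0.7,0,0],[0,0,0]]
    - [0.76,[1.2,0,0],[0,0,0]]
    - [0.76,[1.7,0,0],[0,0,0]]
    - [0.76,[2.2,0,0],[0,0,0]]
    - [0.76,[2.7,0,0],[0,0,0]]
    - [0.76,[3.2,0,0],[0,0,0]]
    - [0.76,[3.7,0,0],[0,0,0]]

```text
time_s: 14.18
tool_pos: [0.5349, 0.0395, 0.0809]
eef_rot: [-3.142, -0.0, 1.52]
force: [0.5, -0.2, 0.2]
width: 0.0205
gripper_force: 0.1
```

>>> send_rows:
  motion:
    - [0.76,[0.4,0,0],[0,0,0]]
    - [0.76,[0.8,0,0],[0,0,0]]
    - [0.76,[1.2,0,0],[0,0,0]]
    - [0.76,[1.6,0,0],[0,0,0]]
    - [0.76,[2.0,0,0],[0,0,0]]
    - [0.76,[2.4,0,0],[0,0,0]]
    - [0.76,[2.7,0,0],[0,0,0]]
    - [0.76,[3.0,0,0],[0,0,0]]

```text
time_s: 14.85
tool_pos: [0.5364, 0.0692, 0.0809]
eef_rot: [-3.142, 0.0, 1.52]
force: [0.5, 0.0, -1.0]
width: 0.0202
gripper_force: 0.1
```

```bash
python3 - <<'E'
from h import *
cradle('w14.png'); slotgoal(55); axis(cv2.imread('pics/w14.png'),cal('wrist'),range(60,180,10))
E
```

```text
box (251, 196, 66, 54) centre [0.5371 0.0949] rack mm [-20.7   0.8] tool off [ 0.0254 -0.0006  0.0629]
pos [0.5364 0.0695 0.0809] yaw [-3.142 -0.     1.52 ] t 14.9 w 0.0202 | shift cm [ 7.53  0.02 -0.01] rot [-0. -0. -0.]
axis err mm [ 0.   0.2  0.2  0.2  0.   0.   0.   0.3  0.1 -0.2]
```

>>> send_rows:
  motion:
    - [0.76,[0.4,0.03,0],[0,0,0]]
    - [0.76,[0.9,0.06,0],[0,0,0]]
    - [0.76,[1.4,0.06,0],[0,0,0]]
    - [0.76,[1.9,0.06,0],[0,0,0]]
    - [0.76,[2.4,0.06,0],[0,0,0]]
    - [0.76,[2.9,0.06,0],[0,0,0]]
    - [0.76,[3.4,0.06,0],[0,0,0]]
    - [0.76,[3.9,0.06,0],[0,0,0]]

```text
time_s: 15.57
tool_pos: [0.539, 0.1083, 0.0809]
eef_rot: [-3.142, 0.0, 1.52]
force: [-0.4, 0.6, 0.8]
width: 0.0205
gripper_force: 0.1
```

>>> send_rows:
  motion:
    - [0.76,[0.5,0,0],[0,0,0]]
    - [0.76,[1.0,0,0],[0,0,0]]
    - [0.76,[1.5,0,0],[0,0,0]]
    - [0.76,[2.0,0,0],[0,0,0]]
    - [0.76,[2.5,0,0],[0,0,0]]
    - [0.76,[2.9,0,0],[0,0,0]]
    - [0.76,[3.3,0,0],[0,0,0]]
    - [0.76,[3.7,0,0],[0,0,0]]

```text
time_s: 16.23
tool_pos: [0.5409, 0.1451, 0.0809]
eef_rot: [-3.142, 0.0, 1.52]
force: [-0.6, 0.9, 0.1]
width: 0.0204
gripper_force: 0.1
```

```bash
python3 - <<'E'
from h import *
c=cradle('w15.png'); tubes('side',None,(200,180,350,270));delta(0.53,0,.2,YAW)
E
```

```text
box (248, 150, 71, 100) centre [0.5424 0.1905] rack mm [75.1  0.3] tool off [ 0.0449 -0.0008  0.0629]
(200, 180, 114, 90) -> [0.5991 0.0793]
(200, 180, 17, 35) -> [ 0.759  -0.0674]
pos [0.5409 0.1453 0.0809] yaw [ 3.142 -0.     1.52 ] t 16.33 w 0.0202 | shift cm [-14.56  -0.35 -11.91] rot [ 0. -0.  0.]
```

>>> send_rows:
  motion:
    - [0.76,[-1,0,0],[0,0,0]]
    - [0.76,[-2.5,0,-1],[0,0,0]]
    - [0.76,[-4,0,-3],[0,0,0]]
    - [0.76,[-5.5,0,-5],[0,0,0]]
    - [0.76,[-7.5,0,-7],[0,0,0]]
    - [0.76,[-9.5,0,-8],[0,0,0]]
    - [0.76,[-11.5,0,-8],[0,0,0]]
    - [0.76,[-12.5,0,-8],[0,0,0]]

```text
time_s: 17.0
tool_pos: [0.5344, 0.0173, 0.1616]
eef_rot: [3.14, 0.001, 1.518]
force: [-0.0, 0.2, 0.2]
width: 0.0207
gripper_force: 0.0
```

```bash
python3 - <<'E'
from h import *
tubes('wrist','w16.png',(200,0,380,180)); tubes('scene','s16.png',(238,240,380,275))
delta(.5413,-.126,.161,1.606)
E
```

```text
(267, 0, 33, 8) -> [0.5409 0.1529]
(332, 255, 18, 18) -> [ 0.54   -0.0928]
(362, 241, 18, 22) -> [ 0.6146 -0.1061]
pos [0.5343 0.0183 0.1606] yaw [-3.141  0.     1.517] t 17.1 w 0.0204 | shift cm [-14.37   1.48  -0.04] rot [-0.001  0.    -0.089]
```

>>> send_rows:
  motion:
    - [0.76,[-1.5,0.2,0],[0,0,-0.02]]
    - [0.76,[-4,0.4,0],[0,0,-0.04]]
    - [0.76,[-6.5,0.7,0],[0,0,-0.06]]
    - [0.76,[-9,0.9,0],[0,0,-0.08]]
    - [0.76,[-11.5,1.2,0],[0,0,-0.09]]
    - [0.76,[-13.5,1.4,0],[0,0,-0.09]]
    - [0.76,[-14.4,1.5,0],[0,0,-0.09]]
    - [0.76,[-14.4,1.5,0],[0,0,-0.09]]

```text
time_s: 17.77
tool_pos: [0.5422, -0.1254, 0.1604]
eef_rot: [-3.141, -0.0, 1.608]
force: [1.2, 0.2, -0.2]
width: 0.0206
gripper_force: 0.0
```

```bash
python3 - <<'E'
from h import *
tubes('wrist','w17.png',(200,60,380,250)); delta(.5413,-.126,.081,1.606)
E
```

```text
(351, 178, 29, 51) -> [ 0.5998 -0.1132]
(264, 148, 43, 46) -> [ 0.5412 -0.0916]
pos [ 0.5421 -0.1242  0.1604] yaw [-3.141e+00 -1.000e-03  1.609e+00] t 17.82 w 0.0208 | shift cm [-0.18 -0.08  7.94] rot [-0.001 -0.001  0.003]
```

>>> send_rows:
  motion:
    - [0.76,[-0.25,-0.05,1.5],[0,0,0]]
    - [0.76,[-0.25,-0.05,3.5],[0,0,0]]
    - [0.76,[-0.25,-0.05,5.2],[0,0,0]]
    - [0.76,[-0.25,-0.05,6.5],[0,0,0]]
    - [0.76,[-0.25,-0.05,7.4],[0,0,0]]
    - [0.76,[-0.25,-0.05,7.8],[0,0,0]]
    - [0.76,[-0.25,-0.05,7.95],[0,0,0]]
    - [0.76,[-0.25,-0.05,7.95],[0,0,0]]

```text
time_s: 18.48
tool_pos: [0.5419, -0.1268, 0.0816]
eef_rot: [3.141, 0.0, 1.61]
force: [0.2, 0.2, 0.3]
width: 0.0205
gripper_force: 0.0
```

>>> send_rows:
  motion:
    - [0.76,[0.4,0,0],[0,0,0]]
    - [0.76,[0.8,0,0],[0,0,0]]
    - [0.76,[1.3,0,0],[0,0,0]]
    - [0.76,[1.8,0,0],[0,0,0]]
    - [0.76,[2.3,0,0],[0,0,0]]
    - [0.76,[2.8,0,0],[0,0,0]]
    - [0.76,[3.4,0,0],[0,0,0]]
    - [0.76,[4.0,0,0],[0,0,0]]

```text
time_s: 19.15
tool_pos: [0.5402, -0.0866, 0.0814]
eef_rot: [3.142, 0.0, 1.61]
force: [0.2, -1.3, 0.3]
width: 0.0202
gripper_force: 0.2
```

```bash
python3 - <<'E'
from h import *
cradle('w18.png'); P=np.array([AX(.05),.05]); x,y=behind(P,1.606,.0257); delta(x,y,.081,1.606)
E
```

```text
box (252, 195, 65, 55) centre [ 0.5388 -0.0606] rack mm [-175.9   -8.7] tool off [ 0.0251 -0.0003  0.0634]
pos [ 0.54   -0.0857  0.0814] yaw [-3.141 -0.     1.61 ] t 19.2 w 0.0203 | shift cm [11.    0.09  0.04] rot [-0.    -0.     0.004]
```

>>> send_rows:
  motion:
    - [0.76,[0.6,0,0],[0,0,0]]
    - [0.76,[1.3,0,0],[0,0,0]]
    - [0.76,[2.0,0,0],[0,0,0]]
    - [0.76,[2.7,0,0],[0,0,0]]
    - [0.76,[3.4,0,0],[0,0,0]]
    - [0.76,[4.1,0.02,0],[0,0,0]]
    - [0.76,[4.8,0.04,0],[0,0,0]]
    - [0.76,[5.5,0.05,0],[0,0,0]]

```text
time_s: 19.87
tool_pos: [0.5385, -0.0315, 0.0814]
eef_rot: [-3.142, -0.0, 1.61]
force: [0.3, -0.4, -0.5]
width: 0.0205
gripper_force: 0.1
```

>>> send_rows:
  motion:
    - [0.76,[0.7,0,0],[0,0,0]]
    - [0.76,[1.4,0,0],[0,0,0]]
    - [0.76,[2.1,0,0],[0,0,0]]
    - [0.76,[2.8,0.02,0],[0,0,0]]
    - [0.76,[3.5,0.04,0],[0,0,0]]
    - [0.76,[4.2,0.04,0],[0,0,0]]
    - [0.76,[4.9,0.04,0],[0,0,0]]
    - [0.76,[5.4,0.04,0],[0,0,0]]

```text
time_s: 20.53
tool_pos: [0.5368, 0.0226, 0.0814]
eef_rot: [-3.142, -0.0, 1.61]
force: [-0.1, -0.2, 0.1]
width: 0.0206
gripper_force: 0.1
```

>>> send_rows:
  motion:
    - [0.76,[-0.05,-0.1,0],[0,0,0.045]]
    - [0.76,[-0.05,-0.22,0],[0,0,0.09]]
    - [0.76,[-0.05,-0.22,0],[0,0,0.09]]
    - [0.76,[-0.05,-0.22,0],[0,0,0.09]]
    - [0.76,[-0.05,-0.22,0],[0,0,0.09]]
    - [0.76,[-0.05,-0.22,0],[0,0,0.09]]
    - [0.76,[-0.05,-0.22,0],[0,0,0.09]]
    - [0.76,[-0.05,-0.22,0],[0,0,0.09]]

```text
time_s: 21.2
tool_pos: [0.5347, 0.0211, 0.0814]
eef_rot: [-3.142, 0.0, 1.52]
force: [0.2, 0.4, -0.3]
width: 0.0206
gripper_force: 0.0
```

```bash
python3 - <<'E'
from h import *
cradle('w19.png'); slotgoal(-20); axis(cv2.imread('pics/w19.png'),cal('wrist'),range(5,180,10))
E
```

```text
box (251, 191, 66, 59) centre [0.5355 0.0489] rack mm [-66.7   0.1] tool off [ 0.0278 -0.0006  0.0634]
pos [0.5347 0.0211 0.0814] yaw [3.142 0.    1.52 ] t 21.25 w 0.021 | shift cm [ 4.88 -0.05  0.04] rot [ 0.  0. -0.]
axis err mm [-0.1 -0.1 -0.1 -0.3 -0.1 -0.1 -0.3 -0.3]
```

>>> send_rows:
  motion:
    - [0.76,[0.4,0,0],[0,0,0]]
    - [0.76,[0.9,0,0],[0,0,0]]
    - [0.76,[1.5,0,0],[0,0,0]]
    - [0.76,[2.1,0,0],[0,0,0]]
    - [0.76,[2.8,0,0],[0,0,0]]
    - [0.76,[3.5,0,0],[0,0,0]]
    - [0.76,[4.2,0,0],[0,0,0]]
    - [0.76,[4.7,0,0],[0,0,0]]

```text
time_s: 21.92
tool_pos: [0.537, 0.0691, 0.0814]
eef_rot: [-3.142, -0.0, 1.52]
force: [-0.0, -0.6, 0.1]
width: 0.0206
gripper_force: 0.1
```

```bash
python3 - <<'E'
from h import *
cradle('w20.png'); slotgoal(24); axis(cv2.imread('pics/w20.png'),cal('wrist'),range(60,180,10))
E
```

```text
box (252, 195, 65, 55) centre [0.5379 0.0951] rack mm [-20.4  -0. ] tool off [ 0.0255 -0.0003  0.0634]
pos [0.537  0.0696 0.0814] yaw [ 3.142 -0.     1.521] t 21.97 w 0.0204 | shift cm [ 4.43 -0.04  0.04] rot [ 0.    -0.     0.001]
axis err mm [ 0.1  0.1 -0.1  0.1 -0.1 -0.3 -0.1 -0.3 -0.1 -0.1 -0.3]
```

>>> send_rows:
  motion:
    - [0.76,[0.5,0,0],[0,0,0]]
    - [0.76,[1.1,0,0],[0,0,0]]
    - [0.76,[1.7,0,0],[0,0,0]]
    - [0.76,[2.3,0,0],[0,0,0]]
    - [0.76,[2.9,0,0],[0,0,0]]
    - [0.76,[3.5,0,0],[0,0,0]]
    - [0.76,[4.1,0,0],[0,0,0]]
    - [0.76,[4.5,0,0],[0,0,0]]

```text
time_s: 22.63
tool_pos: [0.5393, 0.1138, 0.0814]
eef_rot: [-3.142, -0.0, 1.52]
force: [-0.4, 0.7, -0.1]
width: 0.0207
gripper_force: 0.1
```

>>> send_rows:
  motion:
    - [0.76,[0.2,0,0],[0,0,0]]
    - [0.76,[0.2,0,0],[0,0,0]]
    - [0.76,[0.2,0,0],[0,0,0]]
    - [0.76,[-0.5,0,0],[0,0,0]]
    - [0.76,[-1.5,0,0],[0,0,0]]
    - [0.76,[-3,0,-1.5],[0,0,0]]
    - [0.76,[-4.5,0,-4],[0,0,0]]
    - [0.76,[-5,0,-7],[0,0,0]]

```text
time_s: 23.3
tool_pos: [0.536, 0.0605, 0.151]
eef_rot: [-3.138, 0.0, 1.518]
force: [0.3, 0.8, 1.1]
width: 0.0207
gripper_force: 0.0
```

>>> send_rows:
  motion:
    - [0.76,[0.5,0,-1],[0,0,0]]
    - [0.76,[1.5,0,-3],[0,0,0]]
    - [0.76,[2.5,0,-5],[0,0,0]]
    - [0.76,[3.5,0,-7],[0,0,0]]
    - [0.76,[4,0,-8],[0,0,0]]
    - [0.76,[4,0,-8],[0,0,0]]
    - [0.76,[4,0,-8],[0,0,0]]
    - [0.76,[4,0,-8],[0,0,0]]

```text
time_s: 23.97
tool_pos: [0.5384, 0.1025, 0.2299]
eef_rot: [-3.139, 0.0, 1.519]
force: [0.0, 0.3, 0.5]
width: 0.0205
gripper_force: 0.0
```

```bash
python3 - <<'E'
from h import *
s=env.get_state(); print(s['tool_pos'],s['time_s'])
C=cal('wrist'); im=shot('wrist','w22.png')[:,:,::-1]; axis(im,C,range(10,170,8))
d=((im.max(2)<80)*255).astype(np.uint8); m=np.zeros_like(d); m[0:235,255:330]=255; d&=m
for c in cv2.findContours(d,cv2.RETR_EXTERNAL,2)[0]:
    x,y,w,h=cv2.boundingRect(c)
    if w*h>60:
        print((x,y,w,h),'far edge rack',rel(ray('',(x+w/2,y),.018,C)[0]),'near',rel(ray('',(x+w/2,y+h),.018,C)[0]),rel(ray('',(x+w/2,y+h),.0,C)[0]))
# gate kink width profile for the gate line in the same picture
print('gate/centres px',proj('',[[AX(.1155),.1155,.007]],C).round(0))
E
```

```text
[0.53843227 0.10248588 0.22989758] 23.9667
axis err mm [ 0.6  0.2  0.2  0.2  0.2  0.2 -0.2  0.2  0.2  0.2 -0.2 -0.2 -0.2 -0.2
 -0.2]
(268, 61, 34, 111) far edge rack [97.7  0.2] near [7.1 0.2] [3.3 0.2]
gate/centres px [[285. 177.]]
```

```bash
python3 - <<'E'
from h import *
im=cv2.imread('pics/w22.png'); C=cal('wrist'); W=im.min(2)>195
for v in range(160,196,3):
    xs=np.where(W[v,235:335])[0]+235; l=xs[xs<285];r=xs[xs>285]
    if len(l)*len(r): print(v,l.max(),r.min(),rel(ray('',(285,v),.007,C)[0])[0])
ex=np.where(W[20:70,285])[0]+20; print('end wall rows',ex, rel(ray('',(285,ex.max()),.007,C)[0]) if len(ex) else '')
tubes('scene','s22.png',(265,230,382,290)); a=cv2.imread('pics/a.png');b=cv2.imread('pics/s22.png')
print('objective diff',np.abs(a[250:292,292:318].astype(int)-b[250:292,292:318]).mean())
E
```

```text
160 263 307 15.9
163 263 307 13.2
166 263 307 10.4
169 263 306 7.6
172 263 306 4.8
175 263 306 1.9
181 263 307 -3.8
184 262 307 -6.6
187 261 308 -9.5
190 260 309 -12.5
193 259 311 -15.4
end wall rows [36 37 38 39 40 41 42 43 44] [111.7   0.2]
(362, 241, 18, 22) -> [ 0.6146 -0.1061]
objective diff 37.576312576312574
```

```bash
python3 - <<'E'
from h import *
for f in('a','s10','s16','s22'):
    im=cv2.imread(f'pics/{f}.png').astype(int); h=im[240:300,285:330]
    y=(h[:,:,2]-h[:,:,0]>70); p=np.argwhere(y); print(f,len(p),p.mean(0)+[240,285] if len(p) else '', h.mean((0,1)).round())
s=cv2.imread('pics/b.png').astype(int); t=optics.camera('side')[:,:,::-1].astype(int)
for im in(s,t):
    h=im[180:215,325:352]; p=np.argwhere(h[:,:,2]-h[:,:,0]>50); print(len(p),p.mean(0) if len(p) else '')
E
```

```text
a 23 [270.30434783 304.26086957] [184. 190. 199.]
s10 23 [270.52173913 304.95652174] [156. 162. 171.]
s16 8 [271.5   306.625] [137. 142. 151.]
s22 19 [270.94736842 306.68421053] [165. 170. 179.]
16 [13.4375 12.0625]
14 [13.5        12.14285714]
```

The objective hasn't moved; the image difference was only shadow. The last tube's centre is about 20 mm past the gate, and all three are on the axis. Handing in.

```bash
python3 -c "
from cell import env
print(env.job_done())"
```

```text
the job is handed in; nothing more can be done
None
```

I pushed all three short tubes through the gate one at a time and handed the job in after about 24 s. By the last pictures they stand in a row on the slot's axis, the outermost centre about 20 mm past the gate, and the tall tube and objective have not moved; no verdict came back.

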